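# Seat a contactor and hold the guarded test lever

## Task

Put the contactor (cream and dark grey block) upright into the blue recess of the test fixture and press it home with a firm push of about 10 N, then flip the red safety catch right over to the outside, and only then pull the black lever handle toward the fixture's front as far as it goes. The lever springs back, so finish while still holding it at its stop with the fingers, the contactor still seated and the catch still open; leave the transformer module and the ring transformer where they stand.

Things in the scene. Friction and masses are not known exactly. Their poses are not given: they have to be found in the camera images.
- contactor: Loose contactor, cream above and dark grey below, about 0.34 kg: body 80 mm long (its x) by 45 mm wide (its y) by 62 mm high with a smaller block 36 x 40 mm on top, 80 mm high in all. Starts upright among two other loose things. Origin: centre of its underside, z up. Best gripped across the 45 mm width, 45 to 60 mm above its underside.
- fixture: Test fixture, fixed to the bench: aluminium plate 170 mm (x) by 300 mm (y), top face 16 mm above the bench. Origin: centre of the underside; x points to the fixture's back, away from the robot (turned by up to 0.3 rad), y to its left, z up. On its left half is the blue recess, on its right half the guarded lever with the red catch at the lever's right (outer, -y) side.
- nest_floor (a point): Centre of the floor of the blue recess, 16 mm above the bench, with the fixture's axes. The recess is 48 mm along the fixture's x and 84 mm along its y, 18 mm deep (rim 34 mm above the bench, 3 mm lead-in chamfer), walls 11 mm thick. The contactor goes in upright with its long side along the fixture's y, either way round; it drops in loosely, 1 to 5 mm of play.
- catch (a joint): Angle of the red catch: 0 to 0.15 at the start (its arm lies across the front of the lever's stem and stops it), 1.5 = flipped fully over, stops there. It turns about an axis along the fixture's x through catch_pivot: the tab goes from upright outward to the fixture's right (-y) until it lies nearly level, while the arm swings up out of the way. The lever is free from about 1.0. Light friction (about 1 N at the tab) keeps it where it is left.
- catch_pivot (a point): Point on the catch's hinge axis, 66 mm above the bench, with the fixture's axes. In the fixture's x it is the middle of the post, 6 mm ahead of the tab's push point.
- catch_tab (a point): Push point on the catch's tab, 34 mm from the hinge axis and in the tab's mid-plane; moves with the catch. The tab is a red plate 50 mm wide along the fixture's x, 5 mm thick, reaching 44 mm from the hinge axis. Push its inner face (the one toward the lever) outward, with the closed fingers, following its arc. At catch angle 0 the tab stands upright.
- lever (a joint): Angle of the lever: 0 at rest (leaning 0.3 rad back), grows as the handle is pulled toward the fixture's front (-x), stop at 0.9 (leaning 0.6 rad to the front). Springs back when let go: about 3.5 N at the handle at the start, 5.5 N at the stop.
- handle: Black round bar across the top of the lever's steel stem (10 x 10 mm): 22 mm thick, 36 mm long along the fixture's y, about 155 mm above the bench at rest. Origin: centre of the bar, 125 mm from the lever's hinge axis; z points up along the stem. Pinch its two flat ends from above (lightly, 10 to 20 N: it must turn 0.9 rad between the fingers) or hook it from behind.
- lever_pivot (a point): Point on the lever's hinge axis, 36 mm above the bench, with the fixture's axes; the hinge axis runs along the fixture's y.
- ct_module: Loose cream transformer module with a blue cap, 54 x 58 x 96 mm, origin under its centre. To be left alone.
- ring_transformer: Loose black ring transformer standing upright, 32 x 76 x 74 mm, origin under its centre. To be left alone.
Things that resemble listed ones, but are neither listed nor needed, are in the scene too. What is shaped like the contactor but brown or pink is not meant.

How it is judged:
By the outcome, as a careful person would: the job done as asked, in the order asked, and still so for the second after the job is handed in, while the arm keeps its last pose, push and grip.
It also fails if it takes over 72 s, if anything falls off the work surface, if the arm or the gripper's body presses on something with over 40 N, if the wrist force passes 120 N, or if a joint passes its speed limit or range.

## Robot

A 6-joint arm with a two-finger parallel gripper is mounted at the origin on a cart in front of the work surface, level with it; the furniture and walls round the work are solid. World frame = base frame: x ahead of the robot, y to its left, z up, the work surface at z = 0. Lengths are in m, angles in rad, forces in N, time in s.
With the tool pointing down it reaches from about 0.375 to 0.9 m from the base axis. Payload 3.1 kg.
Tool frame: the origin (TCP) lies where the fingers leave the gripper's body, on its centre line; the fingertips stand 73 mm ahead of it and the grasp point (between the pads) lies 54 mm ahead of it; z points along the fingers, y is the line along which they close (so a half turn about z gives the same grasp; the last joint's range is limited). The gripper opens to 85 mm and grips with 20 to 120 N. Pads are 22 mm wide; open, the fingers measure 114 mm over their backs; the gripper's body (76 mm by 85 mm) begins 54 mm behind the grasp point. The pads swing forward as they close: fully open they stand 13 mm farther back than shut.
Start: joints at [-1.286, 0.527, 1.433, -0, 1.181, -0.178], TCP at [0.28, -0.559, 0.304] pointing down, gripper open.
Joint ranges: [-3.08, 3.08], [-0.75, 2.2], [0.22, 2.44], [-1.43, 4.57], [0, 2.65], [-2.85, 2.85]. Speed limits (rad/s): [2.79, 2.79, 3.14, 3.14, 3.14, 3.14].

## Interface

Orientations are given as a unit quaternion [x, y, z, w].
In Python, from station import manip gives the robot as it stands.
- The arm moves only by the shell command python3 -m crank 'ROWS' [FORCE]. ROWS is JSON, a list of rows, each an object with "dp": the shift along the tool's x, y, z normalised to -1 to 1, where 1 is 50 cm, a list of three; "delta_rot": the turn, a rotation vector about the tool's x, y, z normalised to -1 to 1, where 1 is 2 pi rad, a list of three; "fingers": the opening, from -1 (shut) to 1 (fully open). A call has 1 to 12 rows; each row shifts and turns the commanded pose from where the row before left it, along the tool's axes as they then stand; what a row does not reach is not made up. A row lasts 1/12 s, in which the tool goes at most 41.7 mm and 7.16 degrees, less where a joint would pass 70% of its speed; a pose out of reach is approached as far as the arm can. A call with a number of a shift or a turn outside -1 to 1 is refused whole. A call with a gripper value outside its range is refused whole. The fingers move at their own pace and stop on an object; FORCE is the grip in N (left out, the last holds). Time passes only in rows, so rows that do not move let the fingers close. It gives the time, the measured TCP pose, the force, the opening and the grip force at its end, in the units of the state.
- manip.sense(): the state, without advancing time (a new reading comes with each control period).
- manip.snapshot(name): name is "scene" or "top"; returns (picture, depth): 420x560x3 uint8, red, green, blue; 420x560 float32, m along the optical axis (not along the pixel's ray), 0 where there is no reading.
- manip.camera_model(name): a dict with "fx", "fy", "cx", "cy" (pixels), "origin" and "attitude" of the camera in the world. Camera axes: x right, y up, looking along -z (the intrinsics and any distortion apply to the point x, -y, -z); pixel columns grow to the right and rows downward; lengths in m; the calibration is good to about 2 mm. A picture is of the moment at which its call begins. camera_model takes no time and is no camera call.
- manip.sign_off(): hands the job in; it is judged then, once.
The state is a dict: "t": time; "q": joint angles; "qd": joint speeds; "tau": joint torques, N m; "tcp_pos": TCP position; "tool_rot": TCP orientation; "force": force on the tool from outside, world axes, zero at the start; "ft_torque": the same for the moment, N m; "finger_gap": opening from 0.0 (shut) to 1.0 (fully open); "gripper_force": force on a finger pad.
Only numpy, scipy, OpenCV 4.12 (cv2) and the standard library are available. Lean on these libraries where they do the work, as an engineer would, in place of code of your own. Each camera call takes 0.05 s, during which the arm holds its last target. There are 200 camera calls.

## Working session

There is one attempt and no reset: what is moved stays moved. The work goes in short steps, Python scripts to look and compute and a shell command to move; the robot and the scene stay as the last step left them, time stands still between calls to the robot, and variables do not carry over. Pictures are saved under pics/ and viewed, at most 10 in all, crops included, and the job is handed in when it is done.

```bash
ls; mkdir -p pics; cat > h.py <<'E'
import numpy as np,cv2
from scipy.spatial.transform import Rotation as R
from station import manip
def snap(n,f=None):
    im,d=manip.snapshot(n); np.savez('%s.npz'%n,im=im,d=d)
    if f: cv2.imwrite('pics/'+f,im[:,:,::-1])
    return im,d
def load(n):
    z=np.load('%s.npz'%n); return z['im'],z['d']
def cloud(n,d):
    c=manip.camera_model(n); v,u=np.mgrid[:420,:560]
    P=np.stack([(u-c['cx'])/c['fx']*d,-(v-c['cy'])/c['fy']*d,-d],-1)
    a=np.array(c['attitude']); M=R.from_quat(a).as_matrix() if a.size==4 else a
    P=P@M.T+np.array(c['origin']); P[d==0]=np.nan
    return P
E
python3 - <<'E'
from h import *
for n in('scene','top'):
    print(manip.camera_model(n)); snap(n,n+'0.png')
print(manip.sense())
E
```

```text
pics
{'fx': 434.8898434042761, 'fy': 434.8898434042761, 'cx': 288.2360186699208, 'cy': 204.84090260257273, 'origin': array([-0.47741554,  0.60630846,  0.80032926]), 'attitude': array([-0.26498927,  0.40601522,  0.74673155, -0.4553288 ])}
{'fx': 423.249939049797, 'fy': 423.249939049797, 'cx': 279.75602259112503, 'cy': 208.20902866680305, 'origin': array([0.33185606, 0.12344351, 1.27233012]), 'attitude': array([ 0.04982447, -0.06243909, -0.69920514,  0.71044427])}
{'t': 0.1, 'q': array([-1.28550729e+00,  5.28385528e-01,  1.43377791e+00,  1.29909403e-05,
        1.18142744e+00, -1.78479358e-01]), 'qd': array([-4.40466999e-05, -2.68546604e-03, -4.41087380e-03,  1.77448335e-03,
       -4.64801193e-04, -4.15830166e-04]), 'tau': array([-1.53722453e-04, -4.43303561e+01, -1.78586644e+01, -1.56990141e-04,
        3.90075831e-03, -7.08302494e-06]), 'tcp_pos': array([ 0.27947052, -0.55846582,  0.30302258]), 'tool_rot': array([ 9.73235195e-01,  2.29809175e-01, -4.73339090e-05, -9.98010089e-04]), 'force': array([-0.68742016,  1.29959329, -0.28992438]), 'ft_torque': array([0.04594861, 0.01913531, 0.03104779]), 'gripper_force': 0.0, 'finger_gap': 1.00303833232132}
```

View pics/scene0.png

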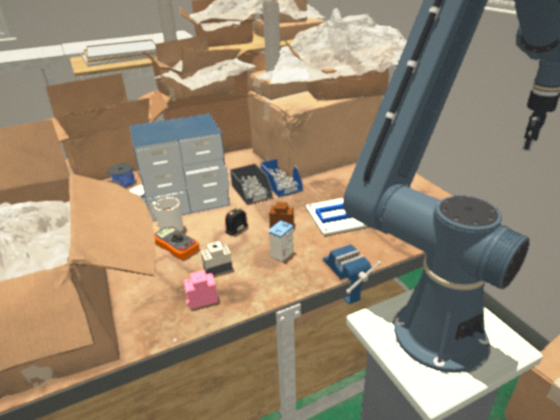

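View pics/top0.png

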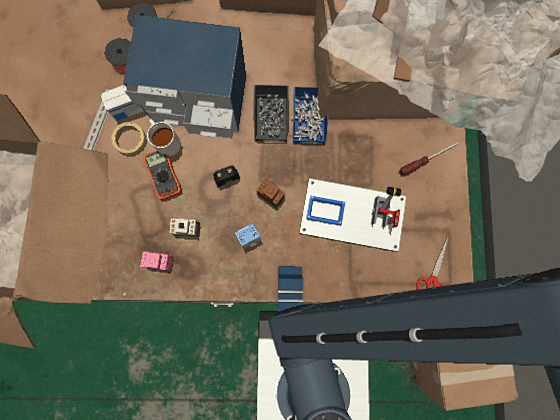

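Lookalikes in the top view: a cream and dark grey block at (184,228), scene (216,257), is the contactor. The pink one (156,261) and brown one (270,193) are not meant, and the blue-capped module (248,236) and black ring (227,176) stay put. The fixture is at (352,214), with the blue recess at (326,210) and the lever and catch at (385,208).

```bash
python3 - <<'E'
from h import *
im,d=load('top'); P=cloud('top',d)
a=cv2.resize(im[205:250,160:210],None,fx=8,fy=8,interpolation=cv2.INTER_CUBIC)
b=cv2.resize(im[175:255,295:410],None,fx=6,fy=6,interpolation=cv2.INTER_CUBIC)[:, :690]
b=cv2.resize(b,(518,360)); a=cv2.resize(a,(280,252)); a=np.vstack([a,np.zeros((108,280,3),np.uint8)])
cv2.imwrite('pics/crop1.png',np.hstack([a,b])[:,:,::-1])
v,u=np.mgrid[:420,:560]
def box(u0,v0,u1,v1): return (u>=u0)&(u<=u1)&(v>=v0)&(v<=v1)
def rect(m,n):
    q=P[m]; r=cv2.minAreaRect(q[:,:2].astype(np.float32)*1000); print(n,len(q),r,'z',np.round(np.percentile(q[:,2],[5,50,95]),4)); return r
Z=P[...,2]
print('bench z',np.nanmedian(Z[box(200,250,225,280)]))
rect(box(160,208,212,248)&(Z>.045)&(Z<.1),'contactor')
rect(box(160,208,212,248)&(Z>.07)&(Z<.1),'contactor top')
hsv=cv2.cvtColor(im,cv2.COLOR_RGB2HSV); H,S,V=[hsv[...,i].astype(int) for i in range(3)]
rect(box(300,190,350,230)&(H>100)&(H<125)&(S>130)&(Z>.027),'blue')
pl=box(295,175,412,255)&(S<50)&(V>150)&(abs(Z-.016)<.008)
rect(pl,'plate')
red=box(365,185,412,240)&((H<8)|(H>172))&(S>130)&(Z>.04)
for w,m in(('red',red),('black',box(360,180,402,240)&(V<80)&(Z>.1))):
    q=P[m]; print(w,len(q)); 
    for z0 in np.arange(.04,.19,.02):
        k=q[(q[:,2]>=z0)&(q[:,2]<z0+.02)]
        if len(k): print(' %.2f'%z0,len(k),k.mean(0).round(4),k.min(0).round(4),k.max(0).round(4))
rect(box(232,220,265,252)&(Z>.08),'ct'); rect(box(212,162,242,192)&(Z>.04),'ring'); rect(box(255,175,290,210)&(Z>.04),'brown'); rect(box(138,245,178,275)&(Z>.04),'pink')
E
```

```text
bench z -0.0002624138661835307
contactor 406 ((468.6000061035156, 382.8221435546875), (74.16736602783203, 43.48188781738281), 89.71038055419922) z [0.0549 0.065  0.0831]
contactor top 185 ((469.2245788574219, 382.5408020019531), (37.613555908203125, 37.71308898925781), 0.6372700333595276) z [0.0751 0.0798 0.0841]
blue 342 ((528.201171875, -33.711669921875), (103.96692657470703, 70.71480560302734), 80.3814926147461) z [0.0289 0.0335 0.0371]
plate 4338 ((519.565185546875, -118.30490112304688), (300.7681884765625, 170.0769500732422), 80.45111846923828) z [0.0116 0.0157 0.0197]
red 127
 0.04 1 [ 0.5307 -0.2087  0.0521] [ 0.5307 -0.2087  0.0521] [ 0.5307 -0.2087  0.0521]
 0.06 73 [ 0.5145 -0.2104  0.0707] [ 0.4866 -0.2263  0.0613] [ 0.5282 -0.1852  0.078 ]
 0.08 20 [ 0.4983 -0.2226  0.0872] [ 0.476  -0.2264  0.081 ] [ 0.5199 -0.2184  0.0958]
 0.10 31 [ 0.4985 -0.225   0.1092] [ 0.4742 -0.23    0.1022] [ 0.5203 -0.2183  0.1137]
 0.16 2 [ 0.5619 -0.1827  0.162 ] [ 0.5589 -0.1831  0.161 ] [ 0.5648 -0.1824  0.1631]
black 107
 0.10 7 [ 0.5307 -0.2043  0.1133] [ 0.4773 -0.2232  0.1052] [ 0.5512 -0.1941  0.1199]
 0.12 13 [ 0.5504 -0.1973  0.1299] [ 0.5469 -0.2017  0.121 ] [ 0.5535 -0.1934  0.1377]
 0.14 13 [ 0.5597 -0.1944  0.1572] [ 0.552  -0.2078  0.146 ] [ 0.5743 -0.1835  0.1597]
 0.16 74 [ 0.5619 -0.1998  0.1643] [ 0.5516 -0.2184  0.16  ] [ 0.5732 -0.1824  0.1708]
ct 329 ((445.2522888183594, 194.0678253173828), (43.74359130859375, 56.072139739990234), 27.615564346313477) z [0.0851 0.0925 0.0972]
ring 278 ((625.6569213867188, 266.7518615722656), (33.45396423339844, 67.72786712646484), 23.898757934570312) z [0.0489 0.0665 0.0727]
brown 400 ((574.7550048828125, 131.68736267089844), (72.44062805175781, 45.06474685668945), 54.62921142578125) z [0.0512 0.065  0.0827]
pink 427 ((370.4697265625, 457.43756103515625), (72.77029418945312, 43.72198486328125), 83.371826171875) z [0.0555 0.0655 0.0826]
```

View pics/crop1.png

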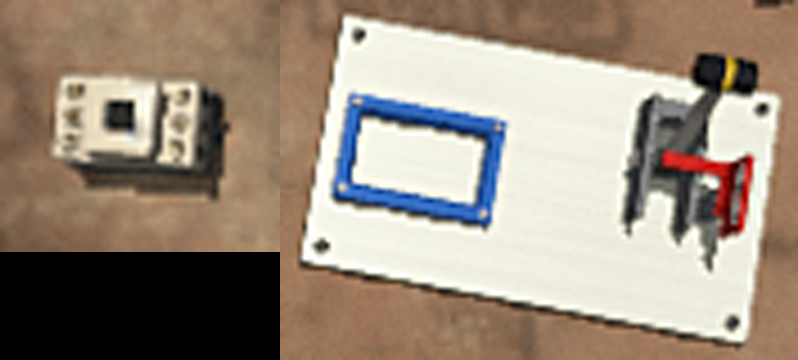

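The crop confirms it: cream top and dark base, upright, centred at (0.469, 0.383) with its long side along world y. The fixture's yaw is -9.55°, its centre is at (0.520, -0.118) and the recess centre at (0.528, -0.034). The measured sizes match those given. Next I turn the tool and head for the contactor.

```bash
r='x'; python3 -m crank '[{"dp":[0,0,0],"delta_rot":[0,0,-0.0196],"fingers":1},{"dp":[0,0,0],"delta_rot":[0,0,-0.0196],"fingers":1},{"dp":[0,0,0],"delta_rot":[0,0,-0.0196],"fingers":1},{"dp":[0,0,0],"delta_rot":[0,0,-0.0196],"fingers":1},{"dp":[0,0,0],"delta_rot":[0,0,-0.0196],"fingers":1},{"dp":[0,0,0],"delta_rot":[0,0,-0.0196],"fingers":1},{"dp":[0,0,0],"delta_rot":[0,0,-0.0196],"fingers":1},{"dp":[0,0,0],"delta_rot":[0,0,-0.0196],"fingers":1},{"dp":[0,0,0],"delta_rot":[0,0,-0.0196],"fingers":1}]' 40
python3 -m crank '[{"dp":[0.06,0.037,0],"delta_rot":[0,0,0],"fingers":1},{"dp":[0.06,0.037,0],"delta_rot":[0,0,0],"fingers":1},{"dp":[0.06,0.037,0],"delta_rot":[0,0,0],"fingers":1},{"dp":[0.06,0.037,0],"delta_rot":[0,0,0],"fingers":1},{"dp":[0.06,0.037,0],"delta_rot":[0,0,0],"fingers":1},{"dp":[0.06,0.037,0],"delta_rot":[0,0,0],"fingers":1},{"dp":[0.06,0.037,0],"delta_rot":[0,0,0],"fingers":1},{"dp":[0.06,0.037,0],"delta_rot":[0,0,0],"fingers":1},{"dp":[0.06,0.037,0],"delta_rot":[0,0,0],"fingers":1},{"dp":[0.06,0.037,0],"delta_rot":[0,0,0],"fingers":1},{"dp":[0.06,0.037,0],"delta_rot":[0,0,0],"fingers":1},{"dp":[0.06,0.037,0],"delta_rot":[0,0,0],"fingers":1}]'
cat >> h.py <<'E'
def st():
    s=manip.sense(); M=R.from_quat(s['tool_rot']).as_matrix()
    print('t %.2f'%s['t'],'tcp',np.round(s['tcp_pos'],4),'th %.2f'%np.degrees(np.arctan2(M[1,0],M[0,0])),'z',M[:,2].round(3),'F',np.round(s['force'],1),'gap %.3f gf %.1f'%(s['finger_gap'],s['gripper_force'])); return s,M
def to(p):
    s,M=st(); print('dp',np.round(M.T@(np.array(p)-s['tcp_pos'])/.5,4))
E
python3 -c "
from h import *
to([.469,.383,.304])"
```

```text
t: 0.85
tcp_pos: [0.2795, -0.5587, 0.3033]
tool_rot: [0.704, 0.71, 0.0, -0.001]
force: [0.7, -0.1, 0.4]
finger_gap: 1.0
gripper_force: 0.0
t: 1.85
tcp_pos: [0.5015, -0.1969, 0.3036]
tool_rot: [0.707, 0.708, -0.0, -0.0]
force: [-0.2, 0.7, -0.3]
finger_gap: 0.999
gripper_force: 0.0
t 1.85 tcp [ 0.5015 -0.1969  0.3036] th 90.07 z [-0.001  0.    -1.   ] F [-0.2  0.7 -0.3] gap 0.999 gf 0.0
dp [ 1.1599e+00 -6.3600e-02 -2.0000e-04]
```

```bash
python3 -m crank '[{"dp":[0.07,-0.004,0],"delta_rot":[0,0,0],"fingers":1},{"dp":[0.07,-0.004,0],"delta_rot":[0,0,0],"fingers":1},{"dp":[0.07,-0.004,0],"delta_rot":[0,0,0],"fingers":1},{"dp":[0.07,-0.004,0],"delta_rot":[0,0,0],"fingers":1},{"dp":[0.07,-0.004,0],"delta_rot":[0,0,0],"fingers":1},{"dp":[0.07,-0.004,0],"delta_rot":[0,0,0],"fingers":1},{"dp":[0.07,-0.004,0],"delta_rot":[0,0,0],"fingers":1},{"dp":[0.07,-0.004,0],"delta_rot":[0,0,0],"fingers":1},{"dp":[0.07,-0.004,0],"delta_rot":[0,0,0],"fingers":1},{"dp":[0.07,-0.004,0],"delta_rot":[0,0,0],"fingers":1},{"dp":[0.07,-0.004,0],"delta_rot":[0,0,0],"fingers":1},{"dp":[0.07,-0.004,0],"delta_rot":[0,0,0],"fingers":1}]' >/dev/null
python3 -m crank '[{"dp":[0.08,-0.004,0],"delta_rot":[0,0,0],"fingers":1},{"dp":[0.08,-0.004,0],"delta_rot":[0,0,0],"fingers":1},{"dp":[0.08,-0.004,0],"delta_rot":[0,0,0],"fingers":1},{"dp":[0.08,-0.004,0],"delta_rot":[0,0,0],"fingers":1},{"dp":[0,0,0.04],"delta_rot":[0,0,0],"fingers":1},{"dp":[0,0,0.05],"delta_rot":[0,0,0],"fingers":1},{"dp":[0,0,0.05],"delta_rot":[0,0,0],"fingers":1},{"dp":[0,0,0.05],"delta_rot":[0,0,0],"fingers":1},{"dp":[0,0,0],"delta_rot":[0,0,0],"fingers":1},{"dp":[0,0,0],"delta_rot":[0,0,0],"fingers":1}]' >/dev/null
python3 - <<'E'
from h import *
to([.469,.383,.106])
im,d=snap('scene'); P=cloud('scene',d); snap('top')
cv2.imwrite('pics/near.png',cv2.resize(im[180:310,130:310],(720,520))[:,:,::-1])
m=np.zeros(d.shape,bool); m[235:285,195:240]=1
m&=(P[...,2]>.03)&(P[...,2]<.1)&(abs(P[...,0]-.469)<.07)&(abs(P[...,1]-.383)<.07)
q=P[m]; print(len(q),np.nanpercentile(q,[2,50,98],axis=0).round(4))
E
```

```text
t 3.68 tcp [0.4675 0.3809 0.2075] th 90.08 z [-0.004 -0.002 -1.   ] F [0.2 0.4 0.1] gap 1.003 gf 0.0
dp [0.0047 0.0038 0.203 ]
602 [[0.4427 0.348  0.0312]
 [0.4488 0.3856 0.0635]
 [0.4853 0.418  0.0848]]
```

View pics/near.png

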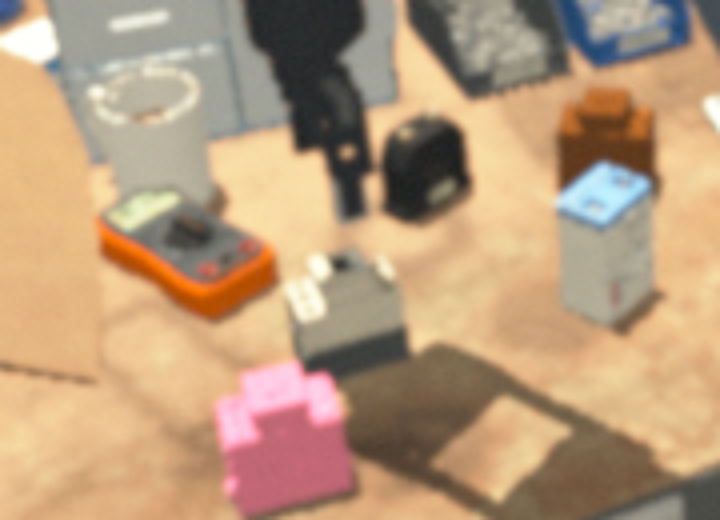

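The gripper hangs right above the contactor, which is at crop (350,310), scene ~(217,257). The pink one (295,430) and the multimeter (190,250) are clear of the fingers. Descend and grip.

```bash
python3 -m crank '[{"dp":[0.003,0.002,0.04],"delta_rot":[0,0,0],"fingers":1},{"dp":[0.001,0.001,0.04],"delta_rot":[0,0,0],"fingers":1},{"dp":[0,0,0.04],"delta_rot":[0,0,0],"fingers":1},{"dp":[0,0,0.04],"delta_rot":[0,0,0],"fingers":1},{"dp":[0,0,0.025],"delta_rot":[0,0,0],"fingers":1},{"dp":[0,0,0.015],"delta_rot":[0,0,0],"fingers":1},{"dp":[0,0,0],"delta_rot":[0,0,0],"fingers":1},{"dp":[0,0,0],"delta_rot":[0,0,0],"fingers":1}]' 50 && python3 -m crank '[{"dp":[0,0,0],"delta_rot":[0,0,0],"fingers":-1},{"dp":[0,0,0],"delta_rot":[0,0,0],"fingers":-1},{"dp":[0,0,0],"delta_rot":[0,0,0],"fingers":-1},{"dp":[0,0,0],"delta_rot":[0,0,0],"fingers":-1},{"dp":[0,0,0],"delta_rot":[0,0,0],"fingers":-1},{"dp":[0,0,0],"delta_rot":[0,0,0],"fingers":-1},{"dp":[0,0,0],"delta_rot":[0,0,0],"fingers":-1},{"dp":[0,0,0],"delta_rot":[0,0,0],"fingers":-1},{"dp":[0,0,0],"delta_rot":[0,0,0],"fingers":-1},{"dp":[0,0,0],"delta_rot":[0,0,0],"fingers":-1}]' 50
```

```text
t: 4.45
tcp_pos: [0.4704, 0.3836, 0.1098]
tool_rot: [0.707, 0.708, 0.001, 0.0]
force: [0.8, -0.1, -0.2]
finger_gap: 0.997
gripper_force: 0.0
t: 5.28
tcp_pos: [0.4695, 0.3834, 0.11]
tool_rot: [0.707, 0.707, 0.0, -0.0]
force: [-2.7, 0.3, 4.4]
finger_gap: 0.515
gripper_force: 52.5
```

```bash
python3 -m crank '[{"dp":[0,0,-0.02],"delta_rot":[0,0,0],"fingers":-1},{"dp":[0,0,-0.04],"delta_rot":[0,0,0],"fingers":-1},{"dp":[0,0,-0.06],"delta_rot":[0,0,0],"fingers":-1},{"dp":[0,0,-0.07],"delta_rot":[0,0,0],"fingers":-1},{"dp":[0,0,-0.07],"delta_rot":[0,0,0],"fingers":-1},{"dp":[0,0,-0.06],"delta_rot":[0,0,0],"fingers":-1},{"dp":[0,0,-0.04],"delta_rot":[0,0,0],"fingers":-1},{"dp":[0,0,-0.02],"delta_rot":[0,0,0],"fingers":-1},{"dp":[0,0,0],"delta_rot":[0,0,0],"fingers":-1}]' && python3 -m crank '[{"dp":[-0.05,0.01,0],"delta_rot":[0,0,0],"fingers":-1},{"dp":[-0.07,0.01,0],"delta_rot":[0,0,0],"fingers":-1},{"dp":[-0.075,0.01,0],"delta_rot":[0,0,0],"fingers":-1},{"dp":[-0.075,0.01,0],"delta_rot":[0,0,0],"fingers":-1},{"dp":[-0.075,0.01,0],"delta_rot":[0,0,0],"fingers":-1},{"dp":[-0.075,0.01,0],"delta_rot":[0,0,0],"fingers":-1},{"dp":[-0.075,0.01,0],"delta_rot":[0,0,0],"fingers":-1},{"dp":[-0.075,0.01,0],"delta_rot":[0,0,0],"fingers":-1},{"dp":[-0.075,0.01,0],"delta_rot":[0,0,0],"fingers":-1},{"dp":[-0.075,0.01,0],"delta_rot":[0,0,0],"fingers":-1},{"dp":[-0.07,0.01,0],"delta_rot":[0,0,0],"fingers":-1},{"dp":[-0.045,0.01,0],"delta_rot":[0,0,0],"fingers":-1}]' && python3 -m crank '[{"dp":[0,0,0],"delta_rot":[0,0,0.0133],"fingers":-1},{"dp":[0,0,0],"delta_rot":[0,0,0.0134],"fingers":-1},{"dp":[0,0,0],"delta_rot":[0,0,0],"fingers":-1},{"dp":[0,0,0],"delta_rot":[0,0,0],"fingers":-1}]'
python3 - <<'E'
from h import *
to([.5282,-.0337,.304])
im,d=snap('top'); P=cloud('top',d); Z=P[...,2]
im2,d2=snap('scene','held.png'); Q=cloud('scene',d2)
for n,X,I in(('top',P,im),('scene',Q,im2)):
    m=(X[...,2]>.18)&(X[...,2]<.285)&(abs(X[...,0]-.528)<.09)&(abs(X[...,1]+.034)<.09)
    hs=cv2.cvtColor(I,cv2.COLOR_RGB2HSV)
    k=m&(hs[...,2]>110); q=X[k]; print(n,m.sum(),len(q))
    if len(q)>10: print(np.percentile(q,[2,50,98],axis=0).round(4)); print(cv2.minAreaRect(q[:,:2].astype(np.float32)*1000))
E
```

```text
t: 6.03
tcp_pos: [0.4705, 0.3837, 0.3015]
tool_rot: [0.707, 0.708, 0.002, 0.001]
force: [1.1, 0.6, -4.5]
finger_gap: 0.52
gripper_force: 52.0
t: 7.03
tcp_pos: [0.5294, -0.0373, 0.2968]
tool_rot: [0.707, 0.707, -0.002, -0.001]
force: [1.0, 1.3, -3.7]
finger_gap: 0.517
gripper_force: 51.8
t: 7.37
tcp_pos: [0.5294, -0.034, 0.2971]
tool_rot: [0.763, 0.647, -0.001, -0.002]
force: [-0.4, 0.3, -4.8]
finger_gap: 0.52
gripper_force: 51.8
t 7.37 tcp [ 0.5294 -0.034   0.2971] th 80.57 z [-0.004  0.001 -1.   ] F [-0.4  0.3 -4.8] gap 0.520 gf 51.8
dp [ 0.0002 -0.0025 -0.0137]
top 2 2
scene 0 0
```

View pics/held.png

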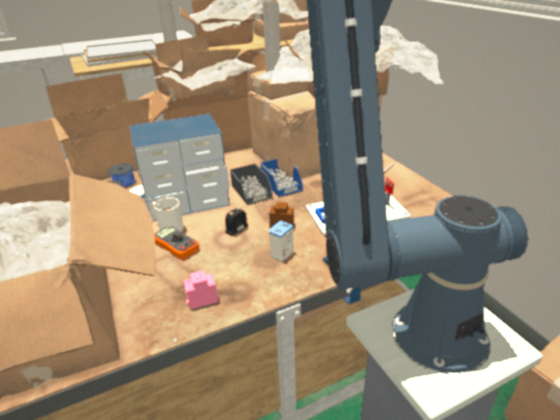

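The contactor is held, but the arm hides it from both cameras. The grasp offsets put the TCP target at (0.529, -0.033). The rim should be met at z≈0.144 and the contactor seated at z≈0.126. Descending.

```bash
python3 -m crank '[{"dp":[0.002,-0.001,0.03],"delta_rot":[0,0,0],"fingers":-1},{"dp":[0,0,0.05],"delta_rot":[0,0,0],"fingers":-1},{"dp":[0,0,0.06],"delta_rot":[0,0,0],"fingers":-1},{"dp":[0,0,0.06],"delta_rot":[0,0,0],"fingers":-1},{"dp":[0,0,0.05],"delta_rot":[0,0,0],"fingers":-1},{"dp":[0,0,0.03],"delta_rot":[0,0,0],"fingers":-1},{"dp":[0,0,0.01],"delta_rot":[0,0,0],"fingers":-1},{"dp":[0,0,0],"delta_rot":[0,0,0],"fingers":-1},{"dp":[0,0,0],"delta_rot":[0,0,0],"fingers":-1}]' && python3 -c "
from h import *
to([.529,-.033,.126])"
```

```text
t: 8.22
tcp_pos: [0.5307, -0.0329, 0.1543]
tool_rot: [0.763, 0.646, 0.0, 0.0]
force: [0.4, -0.2, -4.5]
finger_gap: 0.517
gripper_force: 51.8
t 8.22 tcp [ 0.5307 -0.0329  0.1543] th 80.53 z [ 0.001 -0.    -1.   ] F [ 0.4 -0.2 -4.5] gap 0.517 gf 51.8
dp [-0.0008 -0.0033  0.0566]
```

```bash
python3 -m crank '[{"dp":[0,0,0.008],"delta_rot":[0,0,0],"fingers":-1},{"dp":[0,0,0.006],"delta_rot":[0,0,0],"fingers":-1},{"dp":[0,0,0.006],"delta_rot":[0,0,0],"fingers":-1},{"dp":[0,0,0],"delta_rot":[0,0,0],"fingers":-1}]'
```

```text
t: 8.55
tcp_pos: [0.5303, -0.0331, 0.1441]
tool_rot: [0.763, 0.646, 0.0, 0.0]
force: [-0.2, 0.0, -3.8]
finger_gap: 0.516
gripper_force: 51.9
```

Correct x by -1.3 mm and go on down.

```bash
python3 -m crank '[{"dp":[0,-0.0024,0.006],"delta_rot":[0,0,0],"fingers":-1},{"dp":[0,0,0.006],"delta_rot":[0,0,0],"fingers":-1},{"dp":[0,0,0.006],"delta_rot":[0,0,0],"fingers":-1},{"dp":[0,0,0],"delta_rot":[0,0,0],"fingers":-1}]'
```

```text
t: 8.88
tcp_pos: [0.5289, -0.033, 0.1425]
tool_rot: [0.764, 0.646, 0.001, 0.002]
force: [-15.0, 0.4, 52.3]
finger_gap: 0.516
gripper_force: 61.5
```

The back chamfer is pushing the tool toward -x. Back off and shift 2.5 mm forward.

```bash
python3 -m crank '[{"dp":[0,0,-0.012],"delta_rot":[0,0,0],"fingers":-1},{"dp":[0,-0.005,-0.008],"delta_rot":[0,0,0],"fingers":-1},{"dp":[0,0,0],"delta_rot":[0,0,0],"fingers":-1}]'; python3 -m crank '[{"dp":[0,0,0.006],"delta_rot":[0,0,0],"fingers":-1},{"dp":[0,0,0.004],"delta_rot":[0,0,0],"fingers":-1},{"dp":[0,0,0],"delta_rot":[0,0,0],"fingers":-1}]'; python3 -c "
from h import *
s,_=st();print(s['ft_torque'])"
```

```text
t: 9.13
tcp_pos: [0.5263, -0.0324, 0.1459]
tool_rot: [0.763, 0.646, 0.0, 0.001]
force: [-0.8, 0.4, -5.4]
finger_gap: 0.52
gripper_force: 53.5
t: 9.38
tcp_pos: [0.5258, -0.0323, 0.1383]
tool_rot: [0.763, 0.646, -0.001, -0.001]
force: [0.7, 0.1, -3.8]
finger_gap: 0.521
gripper_force: 53.4
t 9.38 tcp [ 0.5258 -0.0323  0.1383] th 80.47 z [-0.003  0.001 -1.   ] F [ 0.7  0.1 -3.8] gap 0.521 gf 53.4
[ 0.04706329 -0.05067399  0.02373059]
```

```bash
python3 -m crank '[{"dp":[0,0,0.006],"delta_rot":[0,0,0],"fingers":-1},{"dp":[0,0,0.006],"delta_rot":[0,0,0],"fingers":-1},{"dp":[0,0,0.004],"delta_rot":[0,0,0],"fingers":-1},{"dp":[0,0,0],"delta_rot":[0,0,0],"fingers":-1}]'
```

```text
t: 9.72
tcp_pos: [0.5261, -0.0323, 0.1311]
tool_rot: [0.763, 0.646, -0.0, -0.001]
force: [-0.6, 0.2, -3.9]
finger_gap: 0.511
gripper_force: 53.4
```

```bash
python3 -m crank '[{"dp":[0,0,0.003],"delta_rot":[0,0,0],"fingers":-1},{"dp":[0,0,0],"delta_rot":[0,0,0],"fingers":-1}]'
```

```text
t: 9.88
tcp_pos: [0.5264, -0.0324, 0.1301]
tool_rot: [0.763, 0.646, -0.0, -0.0]
force: [0.6, -0.4, -4.1]
finger_gap: 0.518
gripper_force: 53.4
```

```bash
python3 -m crank '[{"dp":[0,0,0.003],"delta_rot":[0,0,0],"fingers":-1},{"dp":[0,0,0.002],"delta_rot":[0,0,0],"fingers":-1},{"dp":[0,0,0],"delta_rot":[0,0,0],"fingers":-1}]'; python3 -m crank '[{"dp":[0,0,0.002],"delta_rot":[0,0,0],"fingers":-1},{"dp":[0,0,0],"delta_rot":[0,0,0],"fingers":-1}]'
```

```text
t: 10.13
tcp_pos: [0.5263, -0.0324, 0.1278]
tool_rot: [0.763, 0.646, -0.0, -0.0]
force: [-0.9, -0.4, -4.4]
finger_gap: 0.515
gripper_force: 53.4
t: 10.3
tcp_pos: [0.5264, -0.0324, 0.1269]
tool_rot: [0.763, 0.646, 0.0, -0.0]
force: [-0.0, -0.9, -4.8]
finger_gap: 0.519
gripper_force: 53.4
```

```bash
for i in 1 2; do :; done; python3 -m crank '[{"dp":[0,0,0.002],"delta_rot":[0,0,0],"fingers":-1},{"dp":[0,0,0],"delta_rot":[0,0,0],"fingers":-1}]'; python3 -m crank '[{"dp":[0,0,0.002],"delta_rot":[0,0,0],"fingers":-1},{"dp":[0,0,0],"delta_rot":[0,0,0],"fingers":-1}]'
```

```text
t: 10.47
tcp_pos: [0.5265, -0.0324, 0.126]
tool_rot: [0.763, 0.646, 0.0, 0.0]
force: [0.4, 0.6, -2.6]
finger_gap: 0.514
gripper_force: 53.4
t: 10.63
tcp_pos: [0.5266, -0.0324, 0.1259]
tool_rot: [0.763, 0.646, 0.0, 0.0]
force: [-0.5, 0.7, 3.8]
finger_gap: 0.519
gripper_force: 54.0
```

```bash
python3 -m crank '[{"dp":[0,0,0.002],"delta_rot":[0,0,0],"fingers":-1},{"dp":[0,0,0],"delta_rot":[0,0,0],"fingers":-1},{"dp":[0,0,0],"delta_rot":[0,0,0],"fingers":-1},{"dp":[0,0,0],"delta_rot":[0,0,0],"fingers":-1},{"dp":[0,0,0],"delta_rot":[0,0,0],"fingers":-1}]'
```

```text
t: 11.05
tcp_pos: [0.5266, -0.0324, 0.1258]
tool_rot: [0.763, 0.646, 0.0, 0.0]
force: [-2.2, 0.9, 11.2]
finger_gap: 0.519
gripper_force: 54.7
```

Pressed home at about 11 to 15 N, with z matching the recess floor. Unload, open and rise.

```bash
python3 -m crank '[{"dp":[0,0,-0.004],"delta_rot":[0,0,0],"fingers":-1},{"dp":[0,0,0],"delta_rot":[0,0,0],"fingers":1},{"dp":[0,0,0],"delta_rot":[0,0,0],"fingers":1},{"dp":[0,0,0],"delta_rot":[0,0,0],"fingers":1},{"dp":[0,0,0],"delta_rot":[0,0,0],"fingers":1},{"dp":[0,0,0],"delta_rot":[0,0,0],"fingers":1},{"dp":[0,0,0],"delta_rot":[0,0,0],"fingers":1},{"dp":[0,0,-0.01],"delta_rot":[0,0,0],"fingers":1},{"dp":[0,0,-0.03],"delta_rot":[0,0,0],"fingers":1}]' && python3 -m crank '[{"dp":[0,0,-0.06],"delta_rot":[0,0,0],"fingers":1},{"dp":[0,0,-0.07],"delta_rot":[0,0,0],"fingers":1},{"dp":[0,0,-0.07],"delta_rot":[0,0,0],"fingers":1},{"dp":[0,0,-0.07],"delta_rot":[0,0,0],"fingers":1},{"dp":[0,0,-0.04],"delta_rot":[0,0,0],"fingers":-1},{"dp":[0,0,0],"delta_rot":[0,0,0],"fingers":-1}]'
python3 - <<'E'
from h import *
st()
im,d=snap('top'); im2,d2=snap('scene')
cv2.imwrite('pics/seat.png',np.vstack([cv2.resize(im[150:300,270:470],(400,300)),cv2.resize(im2[170:290,280:440],(400,300))])[:,:,::-1])
E
```

```text
t: 11.8
tcp_pos: [0.5253, -0.0322, 0.1447]
tool_rot: [0.763, 0.646, -0.001, -0.002]
force: [1.1, -0.5, -0.1]
finger_gap: 0.997
gripper_force: 0.0
t: 12.3
tcp_pos: [0.5287, -0.0329, 0.3063]
tool_rot: [0.763, 0.646, 0.003, 0.005]
force: [0.6, 0.6, -0.0]
finger_gap: 0.75
gripper_force: 0.0
t 12.30 tcp [ 0.5287 -0.0329  0.3063] th 80.48 z [ 0.011 -0.003 -1.   ] F [ 0.6  0.6 -0. ] gap 0.750 gf 0.0
```

View pics/seat.png

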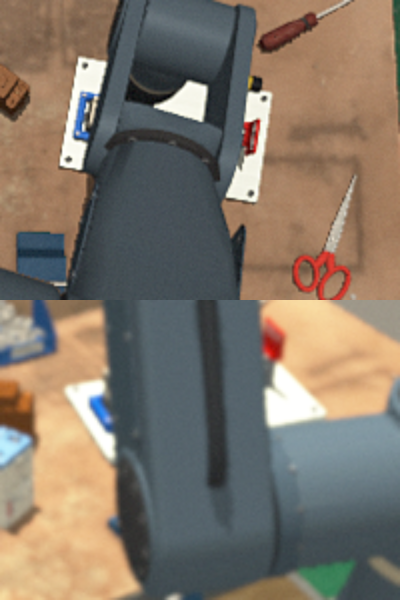

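The arm hides the fixture. I swing it aside to check the seating and measure the catch and lever clearly.

```bash
python3 -m crank '[{"dp":[-0.05,-0.014,0],"delta_rot":[0,0,0],"fingers":-1},{"dp":[-0.07,-0.014,0],"delta_rot":[0,0,0],"fingers":-1},{"dp":[-0.07,-0.014,0],"delta_rot":[0,0,0],"fingers":-1},{"dp":[-0.07,-0.014,0],"delta_rot":[0,0,0],"fingers":-1},{"dp":[-0.07,-0.014,0],"delta_rot":[0,0,0],"fingers":-1},{"dp":[-0.07,-0.014,0],"delta_rot":[0,0,0],"fingers":-1},{"dp":[-0.07,-0.014,0],"delta_rot":[0,0,0],"fingers":-1},{"dp":[-0.07,-0.014,0],"delta_rot":[0,0,0],"fingers":-1},{"dp":[-0.07,-0.014,0],"delta_rot":[0,0,0],"fingers":-1},{"dp":[-0.07,-0.014,0],"delta_rot":[0,0,0],"fingers":-1},{"dp":[-0.07,-0.014,0],"delta_rot":[0,0,0],"fingers":-1},{"dp":[-0.07,-0.014,0],"delta_rot":[0,0,0],"fingers":-1}]'
python3 - <<'E'
from h import *
st()
im,d=snap('top'); np.savez('topB.npz',im=im,d=d); P=cloud('top',d)
im2,d2=snap('scene'); Q=cloud('scene',d2)
cv2.imwrite('pics/seat2.png',np.vstack([cv2.resize(im[175:255,295:415],(450,300)),cv2.resize(im2[170:250,290:410],(450,300))])[:,:,::-1])
a=np.radians(-9.55); c=np.array([.5196,-.1183,0]); Rz=R.from_euler('z',a).as_matrix()
for n,X,I in(('top',P,im),('scene',Q,im2)):
    L=(X-c)@Rz; hsv=cv2.cvtColor(I,cv2.COLOR_RGB2HSV); H,S,V=[hsv[...,i].astype(int) for i in range(3)]
    ok=(abs(L[...,0])<.1)&(abs(L[...,1])<.16)
    q=L[ok&(L[...,1]>.02)&(L[...,2]>.05)]; print(n,'contactor',len(q))
    if len(q)>9: print(np.percentile(q,[2,50,98],axis=0).round(4)); t=q[q[:,2]>.088]; print(' block',np.percentile(t,[2,50,98],axis=0).round(4))
    rd=ok&((H<8)|(H>172))&(S>130)&(L[...,1]<-.03)
    for z0 in np.arange(.05,.12,.012):
        k=L[rd&(L[...,2]>z0)&(L[...,2]<z0+.012)]
        if len(k)>2: print(' red %.3f'%z0,len(k),k.mean(0).round(4),k.min(0).round(4),k.max(0).round(4))
    bk=L[ok&(V<90)&(L[...,2]>.14)&(L[...,1]<-.03)&(L[...,2]<.18)]
    if len(bk)>5: print(' handle',len(bk),np.percentile(bk,[3,50,97],axis=0).round(4))
    g=L[ok&(V<150)&(S<80)&(L[...,1]<-.03)&(L[...,2]>.03)&(L[...,2]<.12)&(L[...,0]<.02)]
    if len(g)>5: print(' grey front',len(g),np.percentile(g,[3,50,97],axis=0).round(4))
E
```

```text
t: 13.4
tcp_pos: [0.3741, -0.4235, 0.2986]
tool_rot: [0.764, 0.646, 0.0, -0.002]
force: [1.0, -0.7, 0.6]
finger_gap: -0.002
gripper_force: 0.0
t 13.40 tcp [ 0.3741 -0.4235  0.2986] th 80.44 z [-0.002  0.004 -1.   ] F [ 1.  -0.7  0.6] gap -0.002 gf 0.0
top contactor 422
[[-0.0267  0.0517  0.0574]
 [-0.0085  0.0886  0.0798]
 [ 0.0149  0.1216  0.1003]]
 block [[-0.0237  0.0687  0.0913]
 [-0.0055  0.0865  0.0961]
 [ 0.0134  0.1036  0.1014]]
 red 0.062 59 [ 0.0115 -0.0891  0.0702] [-0.0123 -0.1073  0.0663] [ 0.0213 -0.0656  0.0738]
 red 0.074 22 [ 0.0012 -0.1033  0.0785] [-0.0246 -0.1078  0.0742] [ 0.019  -0.0702  0.0859]
 red 0.086 12 [-0.0033 -0.1063  0.0902] [-0.0266 -0.1071  0.0864] [ 0.0171 -0.1054  0.0944]
 red 0.098 21 [-0.0056 -0.1089  0.1069] [-0.028  -0.1121  0.0992] [ 0.0192 -0.1059  0.1099]
 red 0.110 10 [-0.0004 -0.1086  0.1124] [-0.0251 -0.1103  0.1101] [ 0.0167 -0.1059  0.1153]
 handle 88 [[ 0.046  -0.0906  0.1533]
 [ 0.0541 -0.0698  0.1637]
 [ 0.0657 -0.0569  0.1681]]
 grey front 174 [[-0.0221 -0.1074  0.0327]
 [-0.0016 -0.0876  0.0525]
 [ 0.0171 -0.0544  0.1038]]
scene contactor 219
[[-0.0311  0.078   0.0519]
 [-0.0157  0.1041  0.0811]
 [ 0.0134  0.121   0.1022]]
 block [[-0.0278  0.0737  0.0892]
 [-0.0086  0.0945  0.0988]
 [ 0.013   0.1032  0.1027]]
```

View pics/seat2.png

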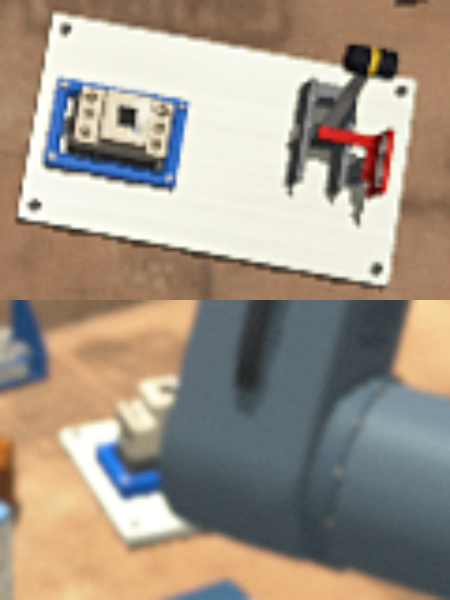

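The contactor is seated: its top reads 96 to 100 mm and it sits inside the blue rim at crop (120,125). The catch tab's inner face is at fixture y≈-0.106, x from -0.028 to 0.020, up to z 0.112. The handle's centre is at fixture (~0.055, -0.074). Next, bring the closed fingers to the tab's inner side.

```bash
cat >> h.py <<'E'
a_=np.radians(-9.55); C=np.array([.5196,-.1183,0]); RZ=R.from_euler('z',a_).as_matrix()
def loc(p=None):
    s,M=st(); L=(s['tcp_pos']-C)@RZ; print('local',L.round(4))
    if p is not None: print('dp',np.round(M.T@(C+RZ@np.array(p)-s['tcp_pos'])/.5,4))
E
python3 -m crank '[{"dp":[0.05,0.02,0],"delta_rot":[0,0,0],"fingers":-1},{"dp":[0.065,0.02,0],"delta_rot":[0,0,0],"fingers":-1},{"dp":[0.065,0.02,0],"delta_rot":[0,0,0],"fingers":-1},{"dp":[0.065,0.02,0],"delta_rot":[0,0,0],"fingers":-1},{"dp":[0.065,0.02,0],"delta_rot":[0,0,0],"fingers":-1},{"dp":[0.065,0.02,0],"delta_rot":[0,0,0],"fingers":-1},{"dp":[0.06,0.02,0],"delta_rot":[0,0,0],"fingers":-1},{"dp":[0.05,0.02,0],"delta_rot":[0,0,0],"fingers":-1},{"dp":[0,0,0.04],"delta_rot":[0,0,0],"fingers":-1},{"dp":[0,0,0.06],"delta_rot":[0,0,0],"fingers":-1},{"dp":[0,0,0.05],"delta_rot":[0,0,0],"fingers":-1},{"dp":[0,0,0],"delta_rot":[0,0,0],"fingers":-1}]' >/dev/null; python3 -m crank '[{"dp":[0,0,0],"delta_rot":[0,0,0],"fingers":-1},{"dp":[0,0,0],"delta_rot":[0,0,0],"fingers":-1}]' >/dev/null;  python3 -c "
from h import *
loc([-.013,-.083,.169])"
```

```text
t 14.67 tcp [ 0.4948 -0.1967  0.226 ] th 80.47 z [-0.  0. -1.] F [-0.5 -0.8  1.4] gap 0.000 gf 0.0
local [-0.0114 -0.0815  0.226 ]
dp [-0.0031 -0.003   0.114 ]
```

```bash
python3 -m crank '[{"dp":[0,-0.003,0.03],"delta_rot":[0,0,0],"fingers":-1},{"dp":[0,0,0.04],"delta_rot":[0,0,0],"fingers":-1},{"dp":[0,0,0.03],"delta_rot":[0,0,0],"fingers":-1},{"dp":[0,0,0.014],"delta_rot":[0,0,0],"fingers":-1},{"dp":[0,0,0],"delta_rot":[0,0,0],"fingers":-1},{"dp":[0,0,0],"delta_rot":[0,0,0],"fingers":-1}]' && python3 -m crank '[{"dp":[-0.012,0,0],"delta_rot":[0,0,0],"fingers":-1},{"dp":[-0.012,0,0],"delta_rot":[0,0,0],"fingers":-1},{"dp":[-0.012,0,0.001],"delta_rot":[0,0,0],"fingers":-1},{"dp":[-0.01,0,0.003],"delta_rot":[0,0,0],"fingers":-1},{"dp":[0,0,0],"delta_rot":[0,0,0],"fingers":-1}]'; python3 -c "
from h import *
loc([-.013,-.112,.165])"
```

```text
t: 15.17
tcp_pos: [0.4938, -0.1971, 0.1698]
tool_rot: [0.763, 0.646, 0.0, 0.001]
force: [0.4, 0.6, 0.3]
finger_gap: -0.001
gripper_force: 0.0
t: 15.58
tcp_pos: [0.4896, -0.2209, 0.1672]
tool_rot: [0.764, 0.645, 0.0, 0.001]
force: [-0.3, 0.4, 0.1]
finger_gap: 0.005
gripper_force: 0.0
t 15.58 tcp [ 0.4896 -0.2209  0.1672] th 80.39 z [ 0.001 -0.001 -1.   ] F [-0.3  0.4  0.1] gap 0.005 gf 0.0
local [-0.0126 -0.1061  0.1672]
dp [-0.0117 -0.0008  0.0044]
```

```bash
python3 -m crank '[{"dp":[-0.012,0,0.004],"delta_rot":[0,0,0],"fingers":-1},{"dp":[-0.009,0,0.005],"delta_rot":[0,0,0],"fingers":-1},{"dp":[-0.009,0,0.005],"delta_rot":[0,0,0],"fingers":-1},{"dp":[-0.01,0,0.007],"delta_rot":[0,0,0],"fingers":-1},{"dp":[-0.01,0,0.007],"delta_rot":[0,0,0],"fingers":-1},{"dp":[-0.009,0,0.006],"delta_rot":[0,0,0],"fingers":-1},{"dp":[-0.009,0,0.006],"delta_rot":[0,0,0],"fingers":-1},{"dp":[0,0,0],"delta_rot":[0,0,0],"fingers":-1}]' ; python3 -m crank '[{"dp":[-0.004,0,0.004],"delta_rot":[0,0,0],"fingers":-1},{"dp":[0,0,0],"delta_rot":[0,0,0],"fingers":-1},{"dp":[0,0,0],"delta_rot":[0,0,0],"fingers":-1}]'; python3 -c "
from h import *
loc([-.013,-.143,.143])"
```

```text
t: 16.25
tcp_pos: [0.4836, -0.2539, 0.1462]
tool_rot: [0.764, 0.646, -0.0, -0.0]
force: [-0.8, -0.1, -0.0]
finger_gap: 0.001
gripper_force: 0.0
t: 16.5
tcp_pos: [0.4835, -0.2549, 0.1449]
tool_rot: [0.763, 0.646, -0.0, 0.0]
force: [-1.0, -0.7, 0.4]
finger_gap: 0.002
gripper_force: 0.0
t 16.50 tcp [ 0.4835 -0.2549  0.1449] th 80.47 z [-0. -0. -1.] F [-1.  -0.7  0.4] gap 0.002 gf 0.0
local [-0.013  -0.1408  0.1449]
dp [-0.0045 -0.0001  0.0037]
```

```bash
python3 -m crank '[{"dp":[-0.004,0,0.003],"delta_rot":[0,0,0],"fingers":-1},{"dp":[0,0,0.001],"delta_rot":[0,0,0],"fingers":-1},{"dp":[0,0,0],"delta_rot":[0,0,0],"fingers":-1}]'; python3 -m crank '[{"dp":[0,0,0.002],"delta_rot":[0,0,0],"fingers":-1},{"dp":[0,0,0],"delta_rot":[0,0,0],"fingers":-1}]'; python3 -m crank '[{"dp":[0,0,0.002],"delta_rot":[0,0,0],"fingers":-1},{"dp":[0,0,0],"delta_rot":[0,0,0],"fingers":-1}]'
```

```text
t: 16.75
tcp_pos: [0.4833, -0.2564, 0.1437]
tool_rot: [0.763, 0.646, 0.0, 0.0]
force: [-0.4, 2.8, 5.6]
finger_gap: 0.001
gripper_force: 2.8
t: 16.92
tcp_pos: [0.4834, -0.2565, 0.1434]
tool_rot: [0.763, 0.646, 0.0, 0.0]
force: [-1.2, 3.4, 11.3]
finger_gap: -0.0
gripper_force: 5.4
t: 17.08
tcp_pos: [0.4833, -0.2565, 0.1431]
tool_rot: [0.763, 0.646, 0.0, 0.0]
force: [-2.2, 3.7, 15.3]
finger_gap: -0.006
gripper_force: 7.9
```

The tab is against its stop: 15 N at the expected level height. Rise, turn the tool 90° for the handle and open partly.

```bash
python3 -m crank '[{"dp":[0,0,-0.02],"delta_rot":[0,0,0],"fingers":-1},{"dp":[0,0,-0.05],"delta_rot":[0,0,0],"fingers":-1},{"dp":[0,0,-0.07],"delta_rot":[0,0,0],"fingers":-1},{"dp":[0,0,-0.07],"delta_rot":[0,0,0],"fingers":-1},{"dp":[0,0,-0.07],"delta_rot":[0,0,0],"fingers":0.4},{"dp":[0,0,-0.03],"delta_rot":[0,0,0],"fingers":0.4}]' 20 >/dev/null && python3 -m crank '[{"dp":[0,0,0],"delta_rot":[0,0,0.0192],"fingers":0.4},{"dp":[0,0,0],"delta_rot":[0,0,0.0192],"fingers":0.4},{"dp":[0,0,0],"delta_rot":[0,0,0.0192],"fingers":0.4},{"dp":[0,0,0],"delta_rot":[0,0,0.0192],"fingers":0.4},{"dp":[0,0,0],"delta_rot":[0,0,0.0192],"fingers":0.4},{"dp":[0,0,0],"delta_rot":[0,0,0.0192],"fingers":0.4},{"dp":[0,0,0],"delta_rot":[0,0,0.0192],"fingers":0.4},{"dp":[0,0,0],"delta_rot":[0,0,0.0192],"fingers":0.4},{"dp":[0,0,0],"delta_rot":[0,0,0.0192],"fingers":0.4},{"dp":[0,0,0],"delta_rot":[0,0,0.0192],"fingers":0.4},{"dp":[0,0,0],"delta_rot":[0,0,0.0192],"fingers":0.4},{"dp":[0,0,0],"delta_rot":[0,0,0.0192],"fingers":0.4}]' >/dev/null && python3 -m crank '[{"dp":[0,0,0],"delta_rot":[0,0,0.0196],"fingers":0.4},{"dp":[0,0,0],"delta_rot":[0,0,0],"fingers":0.4},{"dp":[0,0,0],"delta_rot":[0,0,0],"fingers":0.4}]' >/dev/null
python3 - <<'E'
from h import *
loc([.055,-.074,.28])
im,d=snap('top'); L=(cloud('top',d)-C)@RZ
cv2.imwrite('pics/catch.png',cv2.resize(im[165:265,320:440],(720,600))[:,:,::-1])
hsv=cv2.cvtColor(im,cv2.COLOR_RGB2HSV); H,S,V=[hsv[...,i].astype(int) for i in range(3)]
k=L[((H<8)|(H>172))&(S>130)&(abs(L[...,0])<.05)&(L[...,1]<-.03)&(L[...,1]>-.18)&(L[...,2]<.15)]
print(len(k)); 
if len(k)>3: print(np.percentile(k,[3,50,97],axis=0).round(4))
E
```

```text
t 18.83 tcp [ 0.4831 -0.2568  0.296 ] th -9.35 z [ 0. -0. -1.] F [-0.  -0.6 -0.9] gap 0.702 gf 0.0
local [-0.013  -0.1426  0.296 ]
dp [ 0.1365 -0.1368  0.032 ]
249
[[-0.0266 -0.151   0.0636]
 [-0.0025 -0.1249  0.0698]
 [ 0.0192 -0.1031  0.1079]]
```

View pics/catch.png

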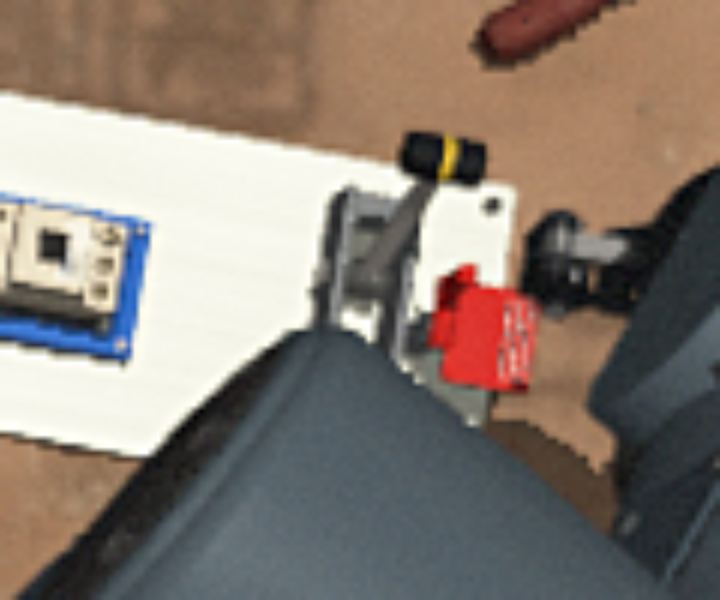

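The red catch now lies flat outward at crop (490,335), with its edge at y=-0.151 and z≈0.07, so it is fully open. The handle is at crop (443,158). Go above it and then down around its ends.

```bash
python3 -m crank '[{"dp":[0.03,-0.03,0],"delta_rot":[0,0,0],"fingers":0.4},{"dp":[0.045,-0.045,0],"delta_rot":[0,0,0],"fingers":0.4},{"dp":[0.04,-0.04,0],"delta_rot":[0,0,0],"fingers":0.4},{"dp":[0.021,-0.022,0],"delta_rot":[0,0,0],"fingers":0.4},{"dp":[0,0,0.03],"delta_rot":[0,0,0],"fingers":0.4},{"dp":[0,0,0.03],"delta_rot":[0,0,0],"fingers":0.4},{"dp":[0,0,0],"delta_rot":[0,0,0],"fingers":0.4},{"dp":[0,0,0],"delta_rot":[0,0,0],"fingers":0.4}]' 20 >/dev/null; python3 - <<'E'
from h import *
loc([.055,-.074,.208])
im,d=snap('top'); L=(cloud('top',d)-C)@RZ; V=im.max(-1)
E
```

```text
t 19.55 tcp [ 0.5609 -0.2003  0.2651] th -9.47 z [-0.002  0.001 -1.   ] F [ 0.3  0.1 -0.1] gap 0.698 gf 0.0
local [ 0.0544 -0.0741  0.2651]
dp [ 0.0016 -0.      0.1143]
```

```bash
python3 -m crank '[{"dp":[0,0,0.03],"delta_rot":[0,0,0],"fingers":0.4},{"dp":[0,0,0.04],"delta_rot":[0,0,0],"fingers":0.4},{"dp":[0,0,0.03],"delta_rot":[0,0,0],"fingers":0.4},{"dp":[0,0,0.014],"delta_rot":[0,0,0],"fingers":0.4},{"dp":[0,0,0],"delta_rot":[0,0,0],"fingers":0.4},{"dp":[0,0,0],"delta_rot":[0,0,0],"fingers":0.4}]' 20 ; python3 -m crank '[{"dp":[0,0,0],"delta_rot":[0,0,0],"fingers":-1},{"dp":[0,0,0],"delta_rot":[0,0,0],"fingers":-1},{"dp":[0,0,0],"delta_rot":[0,0,0],"fingers":-1},{"dp":[0,0,0],"delta_rot":[0,0,0],"fingers":-1},{"dp":[0,0,0],"delta_rot":[0,0,0],"fingers":-1},{"dp":[0,0,0],"delta_rot":[0,0,0],"fingers":-1}]' 20; python3 -c "
from h import *
loc()"
```

```text
t: 20.1
tcp_pos: [0.5619, -0.2011, 0.2096]
tool_rot: [0.997, -0.083, 0.0, 0.0]
force: [0.3, -0.4, -0.1]
finger_gap: 0.701
gripper_force: 0.0
t: 20.6
tcp_pos: [0.5622, -0.202, 0.2105]
tool_rot: [0.997, -0.083, 0.001, 0.001]
force: [-2.0, -5.1, 5.7]
finger_gap: 0.419
gripper_force: 25.1
t 20.60 tcp [ 0.5622 -0.202   0.2105] th -9.53 z [ 0.002 -0.003 -1.   ] F [-2.  -5.1  5.7] gap 0.419 gf 25.1
local [ 0.0559 -0.0755  0.2105]
```

```bash
python3 -m crank '[{"dp":[-0.018,0.003,-0.005],"delta_rot":[0,0,0],"fingers":-1},{"dp":[-0.018,0,-0.0035],"delta_rot":[0,0,0],"fingers":-1},{"dp":[-0.0187,0,-0.002],"delta_rot":[0,0,0],"fingers":-1},{"dp":[-0.0187,0,-0.0008],"delta_rot":[0,0,0],"fingers":-1},{"dp":[-0.0187,0,0.0008],"delta_rot":[0,0,0],"fingers":-1},{"dp":[-0.0187,0,0.002],"delta_rot":[0,0,0],"fingers":-1},{"dp":[0,0,0],"delta_rot":[0,0,0],"fingers":-1}]' 20; python3 -c "
from h import *
loc()"
```

```text
t: 21.18
tcp_pos: [0.5083, -0.1932, 0.215]
tool_rot: [0.996, -0.084, 0.004, 0.001]
force: [5.9, -0.5, 4.8]
finger_gap: 0.416
gripper_force: 24.7
t 21.18 tcp [ 0.5083 -0.1932  0.215 ] th -9.59 z [ 0.008 -0.003 -1.   ] F [ 5.9 -0.5  4.8] gap 0.416 gf 24.7
local [ 0.0012 -0.0757  0.215 ]
```

Spring force is felt and the grip is holding, so the lever is following. Second half.

```bash
python3 -m crank '[{"dp":[-0.0182,0,0.0035],"delta_rot":[0,0,0],"fingers":-1},{"dp":[-0.0182,0,0.005],"delta_rot":[0,0,0],"fingers":-1},{"dp":[-0.0175,0,0.006],"delta_rot":[0,0,0],"fingers":-1},{"dp":[-0.0175,0,0.0075],"delta_rot":[0,0,0],"fingers":-1},{"dp":[-0.0162,0,0.009],"delta_rot":[0,0,0],"fingers":-1},{"dp":[-0.012,0,0.007],"delta_rot":[0,0,0],"fingers":-1},{"dp":[0,0,0],"delta_rot":[0,0,0],"fingers":-1},{"dp":[0,0,0],"delta_rot":[0,0,0],"fingers":-1}]' 20; python3 -c "
from h import *
loc()"
```

```text
t: 21.85
tcp_pos: [0.4586, -0.1848, 0.1959]
tool_rot: [0.997, -0.083, 0.002, 0.001]
force: [1.8, -0.1, 10.8]
finger_gap: 0.418
gripper_force: 27.3
t 21.85 tcp [ 0.4586 -0.1848  0.1959] th -9.56 z [ 0.005 -0.002 -1.   ] F [ 1.8 -0.1 10.8] gap 0.418 gf 27.3
local [-0.0491 -0.0757  0.1959]
```

```bash
python3 -m crank '[{"dp":[-0.004,0,0.001],"delta_rot":[0,0,0],"fingers":-1},{"dp":[0,0,0],"delta_rot":[0,0,0],"fingers":-1}]' 20;python3 -m crank '[{"dp":[-0.004,0,0.001],"delta_rot":[0,0,0],"fingers":-1},{"dp":[0,0,0],"delta_rot":[0,0,0],"fingers":-1}]' 20;python3 -m crank '[{"dp":[-0.003,0,0.001],"delta_rot":[0,0,0],"fingers":-1},{"dp":[0,0,0],"delta_rot":[0,0,0],"fingers":-1}]' 20; python3 -c "
from h import *
loc()"
```

```text
t: 22.02
tcp_pos: [0.4575, -0.1845, 0.1953]
tool_rot: [0.996, -0.084, 0.003, 0.001]
force: [2.8, 1.1, 8.5]
finger_gap: 0.412
gripper_force: 27.0
t: 22.18
tcp_pos: [0.4562, -0.1844, 0.1946]
tool_rot: [0.996, -0.084, 0.004, 0.001]
force: [6.0, 1.1, 5.0]
finger_gap: 0.417
gripper_force: 26.7
t: 22.35
tcp_pos: [0.4551, -0.1842, 0.194]
tool_rot: [0.996, -0.084, 0.005, 0.001]
force: [6.5, 1.7, 3.5]
finger_gap: 0.42
gripper_force: 26.5
t 22.35 tcp [ 0.4551 -0.1842  0.194 ] th -9.63 z [ 0.009 -0.003 -1.   ] F [6.5 1.7 3.5] gap 0.420 gf 26.5
local [-0.0527 -0.0757  0.194 ]
```

```bash
python3 -m crank '[{"dp":[-0.003,0,0.002],"delta_rot":[0,0,0],"fingers":-1},{"dp":[0,0,0],"delta_rot":[0,0,0],"fingers":-1}]' 20;python3 -m crank '[{"dp":[-0.003,0,0.002],"delta_rot":[0,0,0],"fingers":-1},{"dp":[0,0,0],"delta_rot":[0,0,0],"fingers":-1}]' 20;python3 -m crank '[{"dp":[-0.003,0,0.002],"delta_rot":[0,0,0],"fingers":-1},{"dp":[0,0,0],"delta_rot":[0,0,0],"fingers":-1},{"dp":[0,0,0],"delta_rot":[0,0,0],"fingers":-1}]' 20; python3 -c "
from h import *
loc()"
```

```text
t: 22.52
tcp_pos: [0.4535, -0.1839, 0.1929]
tool_rot: [0.996, -0.084, 0.004, 0.001]
force: [6.2, 0.9, 3.6]
finger_gap: 0.421
gripper_force: 26.5
t: 22.68
tcp_pos: [0.4519, -0.1837, 0.1919]
tool_rot: [0.996, -0.084, 0.004, 0.001]
force: [6.7, 0.6, 3.4]
finger_gap: 0.414
gripper_force: 26.5
t: 22.93
tcp_pos: [0.4504, -0.1834, 0.191]
tool_rot: [0.996, -0.084, 0.004, 0.001]
force: [5.8, 1.6, 4.1]
finger_gap: 0.417
gripper_force: 26.5
t 22.93 tcp [ 0.4504 -0.1834  0.191 ] th -9.60 z [ 0.008 -0.002 -1.   ] F [5.8 1.6 4.1] gap 0.417 gf 26.5
local [-0.0574 -0.0757  0.191 ]
```

```bash
python3 -m crank '[{"dp":[-0.004,0,0.003],"delta_rot":[0,0,0],"fingers":-1},{"dp":[0,0,0],"delta_rot":[0,0,0],"fingers":-1}]' 20;python3 -m crank '[{"dp":[-0.003,0,0.002],"delta_rot":[0,0,0],"fingers":-1},{"dp":[0,0,0],"delta_rot":[0,0,0],"fingers":-1},{"dp":[0,0,0],"delta_rot":[0,0,0],"fingers":-1}]' 20; python3 - <<'E'
from h import *
loc()
im,d=snap('top'); L=(cloud('top',d)-C)@RZ
im2,d2=snap('scene')
cv2.imwrite('pics/pull.png',np.hstack([cv2.resize(im[150:290,310:450],(400,400)),cv2.resize(im2[150:290,300:440],(400,400))])[:,:,::-1])
E
```

```text
t: 23.1
tcp_pos: [0.4482, -0.183, 0.1894]
tool_rot: [0.996, -0.084, 0.004, 0.001]
force: [5.4, 1.5, 4.6]
finger_gap: 0.419
gripper_force: 26.6
t: 23.35
tcp_pos: [0.4469, -0.1828, 0.1884]
tool_rot: [0.996, -0.084, 0.004, 0.001]
force: [5.9, 1.2, 4.3]
finger_gap: 0.42
gripper_force: 26.5
t 23.35 tcp [ 0.4469 -0.1828  0.1884] th -9.61 z [ 0.008 -0.002 -1.   ] F [5.9 1.2 4.3] gap 0.420 gf 26.5
local [-0.061  -0.0757  0.1884]
```

View pics/pull.png

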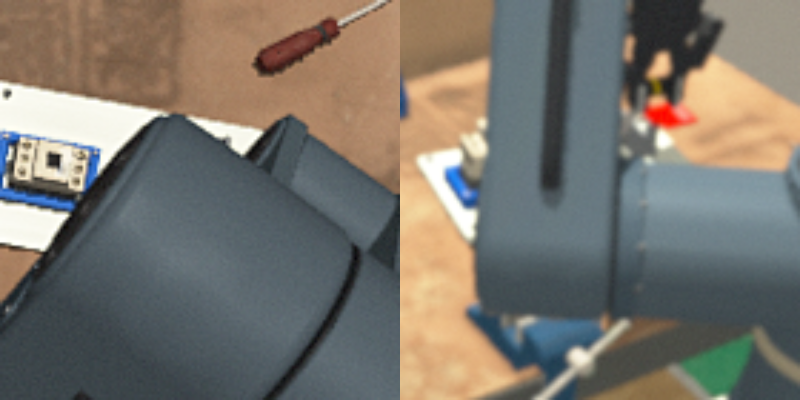

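The yellow band of the handle shows between the fingers in the scene view, at about full pixel (389,181). I measure where it actually is.

```bash
python3 - <<'E'
from h import *
im,d=load('scene'); L=(cloud('scene',d)-C)@RZ
hsv=cv2.cvtColor(im,cv2.COLOR_RGB2HSV)
w=(slice(170,200),slice(378,412))
for r in range(174,196,1):
    for c in range(378,408):
        h,s,v=map(int,hsv[r,c])
        if 15<h<40 and s>90 and v>60: print(r,c,(h,s,v),L[r,c].round(4))
k=L[w][((hsv[w][...,0]<8)|(hsv[w][...,0]>172))&(hsv[w][...,1]>130)]
print('red',len(k),np.percentile(k,[3,50,97],axis=0).round(4))
E
```

```text
174 389 (16, 105, 240) [ 0.2038 -0.2298  0.0068]
174 390 (17, 105, 244) [ 0.2059 -0.2354  0.0047]
174 391 (17, 100, 244) [ 0.2054 -0.2395  0.0042]
174 407 (18, 98, 244) [ 0.185  -0.2967  0.0042]
175 389 (16, 107, 239) [ 0.1985 -0.2272  0.0056]
175 405 (16, 100, 235) [ 0.1806 -0.2857  0.004 ]
175 406 (17, 97, 243) [ 0.179  -0.289   0.0043]
175 407 (19, 95, 247) [ 0.178  -0.2927  0.0041]
176 387 (16, 129, 194) [ 0.1935 -0.2161  0.0058]
176 388 (16, 130, 215) [ 0.1989 -0.2236  0.0017]
176 389 (16, 125, 214) [ 0.1921 -0.2239  0.005 ]
176 402 (16, 100, 239) [ 0.1761 -0.2702  0.0048]
176 403 (18, 98, 245) [ 0.1785 -0.2761  0.0025]
176 404 (18, 96, 245) [ 0.1744 -0.2778  0.0043]
176 405 (18, 95, 244) [ 0.1759 -0.2832  0.0025]
176 406 (18, 95, 245) [ 0.1771 -0.2883  0.001 ]
176 407 (19, 92, 246) [ 0.1726 -0.2897  0.003 ]
177 386 (17, 127, 110) [-0.0713 -0.0568  0.1651]
177 387 (17, 142, 151) [-0.0509 -0.0722  0.1519]
177 388 (19, 151, 172) [-0.0522 -0.075   0.1521]
177 389 (19, 147, 166) [-0.0552 -0.0767  0.1533]
177 390 (16, 128, 141) [-0.0541 -0.0808  0.152 ]
177 402 (18, 99, 244) [ 0.1655
[... 5003 characters left out ...]
03, 240) [ 0.0934 -0.2402  0.0026]
188 407 (16, 103, 240) [ 0.0927 -0.244   0.0023]
189 404 (16, 107, 240) [ 0.0888 -0.2294  0.003 ]
189 405 (16, 107, 238) [ 0.0882 -0.2332  0.0026]
189 406 (17, 107, 239) [nan nan nan]
189 407 (16, 107, 238) [ 0.0836 -0.2385  0.004 ]
190 405 (16, 111, 236) [ 0.0798 -0.2282  0.0039]
190 406 (17, 109, 235) [ 0.0782 -0.2314  0.0042]
190 407 (16, 107, 235) [ 0.0817 -0.2378  0.001 ]
191 406 (16, 109, 234) [ 0.0726 -0.2282  0.0037]
191 407 (16, 107, 234) [ 0.0747 -0.2337  0.0015]
192 406 (16, 109, 233) [ 0.0713 -0.2279  0.0003]
195 401 (16, 109, 232) [ 0.0546 -0.1981  0.0031]
red 108 [[-0.059  -0.1505  0.0671]
 [-0.0126 -0.1219  0.0727]
 [ 0.0127 -0.0948  0.1207]]
```

The bar's centre is near (-0.052, z 0.141), so the lever is at about 0.87 to 0.9. The pads have slid about 9 mm forward over the bar, so the lever is at or near its stop. I raise the grip now that the turn is done, then pull on to confirm the stop.

```bash
python3 -m crank '[{"dp":[0,0,0],"delta_rot":[0,0,0],"fingers":-1},{"dp":[0,0,0],"delta_rot":[0,0,0],"fingers":-1},{"dp":[0,0,0],"delta_rot":[0,0,0],"fingers":-1}]' 50; python3 -m crank '[{"dp":[-0.002,0,0.001],"delta_rot":[0,0,0],"fingers":-1},{"dp":[0,0,0],"delta_rot":[0,0,0],"fingers":-1},{"dp":[0,0,0],"delta_rot":[0,0,0],"fingers":-1}]' 50; python3 -m crank '[{"dp":[-0.002,0,0.001],"delta_rot":[0,0,0],"fingers":-1},{"dp":[0,0,0],"delta_rot":[0,0,0],"fingers":-1},{"dp":[0,0,0],"delta_rot":[0,0,0],"fingers":-1}]' 50;python3 -c "
from h import *
loc()"
```

```text
t: 23.7
tcp_pos: [0.4469, -0.1828, 0.1885]
tool_rot: [0.996, -0.084, 0.004, 0.001]
force: [4.9, 0.8, 4.4]
finger_gap: 0.409
gripper_force: 51.0
t: 23.95
tcp_pos: [0.4466, -0.1827, 0.1883]
tool_rot: [0.996, -0.084, 0.005, 0.001]
force: [6.5, 2.7, 6.2]
finger_gap: 0.409
gripper_force: 51.3
t: 24.2
tcp_pos: [0.4464, -0.1827, 0.1882]
tool_rot: [0.996, -0.084, 0.006, 0.001]
force: [8.4, 3.4, 8.8]
finger_gap: 0.417
gripper_force: 51.5
t 24.20 tcp [ 0.4464 -0.1827  0.1882] th -9.64 z [ 0.012 -0.004 -1.   ] F [8.4 3.4 8.8] gap 0.417 gf 51.5
local [-0.0615 -0.0757  0.1882]
```

With the firm grip, a further 2 mm command moved the tool only 0.6 mm and the force rose to about 12 N, so the lever is on its stop. A short hold, a last check, then hand in.

```bash
python3 -m crank '[{"dp":[0,0,0],"delta_rot":[0,0,0],"fingers":-1},{"dp":[0,0,0],"delta_rot":[0,0,0],"fingers":-1},{"dp":[0,0,0],"delta_rot":[0,0,0],"fingers":-1},{"dp":[0,0,0],"delta_rot":[0,0,0],"fingers":-1},{"dp":[0,0,0],"delta_rot":[0,0,0],"fingers":-1},{"dp":[0,0,0],"delta_rot":[0,0,0],"fingers":-1}]' 50; python3 - <<'E'
from h import *
im,d=snap('scene'); L=(cloud('scene',d)-C)@RZ
hsv=cv2.cvtColor(im,cv2.COLOR_RGB2HSV); H,S,V=[hsv[...,i].astype(int) for i in range(3)]
ok=(abs(L[...,0])<.08)
y=L[ok&(H>19)&(H<27)&(S>150)&(L[...,2]>.12)&(abs(L[...,1]+.075)<.02)]; print('band',len(y),np.median(y,0).round(4),y[:,2].max())
r=L[ok&((H<8)|(H>172))&(S>130)&(abs(L[...,1]+.12)<.05)]; print('red',np.median(r,0).round(4))
im,d=snap('top'); L=(cloud('top',d)-C)@RZ
c=L[(abs(L[...,0])<.04)&(abs(L[...,1]-.1)<.03)&(L[...,2]>.06)&(L[...,2]<.13)]; print('contactor',len(c),np.percentile(c[:,2],[50,97]).round(4))
E
```

```text
t: 24.7
tcp_pos: [0.4464, -0.1827, 0.1883]
tool_rot: [0.996, -0.084, 0.006, 0.001]
force: [8.9, 3.6, 8.2]
finger_gap: 0.412
gripper_force: 51.5
band 17 [-0.0616 -0.0756  0.147 ] 0.15169303754192007
red [-0.0128 -0.1231  0.0726]
contactor 305 [0.0921 0.1002]
```

```bash
python3 -c "
from station import manip
print(manip.sign_off())"
```

```text
the job is handed in; nothing more can be done
None
```

I handed the job in at about 25 s: the contactor is pressed home at 11–15 N and still seated, the catch is fully open, and the lever is held on its stop (about 12 N pull, 51 N grip). The grip is above the suggested 10–20 N because the pads slid about 9 mm on the bar. The first insertion touched the recess rim and read about 52 N at the wrist.

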